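Load, latch and crank the specimen mixer

TASK

Stand every specimen pot upright in the wells of the mixer's yellow carrier. Then shut the lid fully, turn both red turnbuttons a quarter turn so that they hold the lid down, and only then wind the crank clockwise, a good full turn, until it comes up against its stop. Leave the tube rack, the reagent bottle and the cardboard slide box where they stand.

Things in the scene. Friction and masses are not known exactly. Their poses are not given: they have to be found in the camera images.
- mixer: Hand-cranked specimen mixer: fixed white housing 92 mm high, blue front panel. Origin on the vertical axis of its chamber, at bench level; x points from its front (the robot's side) to its rear, y to its left, z up. Outside it runs from x = -152 to +104, y = -113 to +233 mm. A level ledge 56 mm deep along the front carries the turnbuttons, a level deck on the left (+y) the crank.
- chamber (a point): Centre of the open mouth of the mixer's chamber, 92 mm above the bench. The chamber's inner faces lie at x = -96 and +96, y = -105 and +105 mm in the mixer's frame.
- carrier: Yellow round carrier in the chamber, 172 mm across. Origin at its centre on its floor, 34 mm above the bench, z up. A cross of two walls along its x and y axes (4 mm thick, 12 mm high) and a 12 mm high rim (inner radius about 81 mm) make four quarter wells. Geared to the crank: it turns by the same angle the other way (anticlockwise from above); crank friction holds it still.
- lid (a joint): Hinge of the blue lid, rad: 0 shut; 1.7 to 1.85 at the start (upright, leaning back). Stiff: it stays where it is left; 3 to 5 N at its front edge move it. Plate 204 mm (hinge to front edge) x 222 mm wide x 8 mm; shut, its top is at z = 100 mm. A black knob (22 mm across, 22 mm tall) stands on the outer face on the middle line, 185 mm from the hinge.
- lid_hinge (a point): Middle of the lid's hinge line, on the lid's underside; in the mixer's frame at x = 104, y = 0, z = 92 mm. The hinge line runs along the mixer's y axis.
- lid_front (a point): Middle of the lid's front edge, on its upper (outer) face; 204 mm from the hinge, moves with the lid.
- button_left (a joint): Left red turnbutton, rad: 0 its bar lies along the mixer's y axis (lid free), pi/2 it points across the lid's edge and holds it; turns clockwise seen from above, stop at 1.7. Starts at 0 to 0.3. Stays where it is left (friction 0.04 N m).
- wing_left (a point): Top centre of the left turnbutton's wing, on its vertical pivot axis, 131 mm above the bench. In the mixer's frame x = -122, y = +75 mm. The wing is an upright fin along the bar, 9 mm thick, 32 mm long, 22 mm tall; below it the bar, 12 x 56 x 6 mm.
- button_right (a joint): Right red turnbutton, the same in every way as the left one, also clockwise.
- wing_right (a point): Top centre of the right turnbutton's wing, at x = -122, y = -75 mm in the mixer's frame, 131 mm above the bench; shaped like the left one.
- crank (a joint): Crank wheel angle, rad, growing clockwise seen from above; starts at 0 to 0.4, end stop at 6.95 (just over a full turn past any start). Stays where it is left; friction 0.08 N m.
- crank_axis (a point): On the crank wheel's vertical axis, on its upper face (104 mm above the bench); in the mixer's frame x = 0, y = +170 mm. Aluminium wheel 110 mm across.
- crank_grip (a point): Top centre of the crank's upright black handle, an 18 mm thick, 36 mm tall sleeve that spins freely on its pin, 42 mm from the wheel's axis; top 142 mm above the bench. At crank 0 it lies on the mixer's -y side of the axis.
- well0 (a point): Middle of a carrier well, on the carrier's floor, 49.5 mm from the carrier's axis; room for one pot with about 8 mm all round.
- well1 (a point): Middle of a carrier well, on the carrier's floor, 49.5 mm from the carrier's axis; room for one pot with about 8 mm all round.
- well2 (a point): Middle of a carrier well, on the carrier's floor, 49.5 mm from the carrier's axis; room for one pot with about 8 mm all round.
- well3 (a point): Middle of a carrier well, on the carrier's floor, 49.5 mm from the carrier's axis; room for one pot with about 8 mm all round.
- pot0: Round specimen pot, white, 48 mm across, with a red cap 50 mm across on its upper 14 mm; 48 mm tall, about 90 g, heaviest at the bottom. Origin at the centre of its underside, z up. May be absent.
- pot1: Round specimen pot, white, 48 mm across, with a yellow cap 50 mm across on its upper 14 mm; 48 mm tall, about 90 g, heaviest at the bottom. Origin at the centre of its underside, z up. May be absent.
- pot2: Round specimen pot, white, 48 mm across, with a green cap 50 mm across on its upper 14 mm; 48 mm tall, about 90 g, heaviest at the bottom. Origin at the centre of its underside, z up. May be absent.
- pot3: Round specimen pot, white, 48 mm across, with an orange cap 50 mm across on its upper 14 mm; 48 mm tall, about 90 g, heaviest at the bottom. Origin at the centre of its underside, z up. May be absent.
- tube_rack: Bystander: green tube rack with capped tubes, 70 x 200 x 84 mm, standing loose. Origin under its centre.
- reagent: Bystander: white reagent bottle with a blue cap, 64 mm across, 150 mm tall, loose. Origin under its centre.
- slide_box: Bystander: cardboard slide box 60 x 90 x 30 mm, loose. Origin under its centre.
There are look-alikes about, which are no part of the job. What is shaped like the pot0 but grey is not meant. What is shaped like the pot1 but purple or turquoise is not meant.

How it is judged:
By the outcome, as a careful person would: the job done as asked, in the order asked, and still so for the second after the job is handed in, with the robot touching nothing.
Of pot0, pot1, pot2, pot3 only 2 to 4 are there at a start; the rules pass over those that are not, and their reading is None.
At some moment in a run one of pot0, pot1, pot2, pot3 may be knocked a few centimetres aside while the robot is not near it.
It also fails if it takes over 208 s, if anything falls off the work surface, if the arm or the gripper's body presses on something with over 40 N, if the wrist force passes 120 N, or if a joint passes its speed limit or range.

ROBOT

A 7-joint arm with a two-finger parallel gripper is mounted at the origin on the work surface. World frame = base frame: x ahead of the robot, y to its left, z up, the work surface at z = 0. Lengths are in m, angles in rad, forces in N, time in s.
With the tool pointing down it reaches from about 0.4 to 0.875 m from the base axis. Payload 19.3 kg.
Tool frame: the origin (TCP) lies on the centre line of the jaws, within the pads' length; the fingertips stand 14 mm ahead of it and the grasp point (between the pads) lies 5 mm behind it; z points along the fingers, y is the line along which they close (so a half turn about z gives the same grasp; the last joint's range is limited). The gripper opens to 85 mm and grips with 20 to 120 N. Pads are 22 mm wide; open, the fingers measure 114 mm over their backs; the gripper's body (76 mm by 85 mm) begins 54 mm behind the grasp point. The pads swing forward as they close: fully open they stand 13 mm farther back than shut.
Start: joints at [1.227, 0.521, -0.036, 1.599, 0.021, 1.021, -0.113], TCP at [0.169, -0.602, 0.245] pointing down, gripper open.
Joint ranges: [-2.91, 2.91], [-0.3, 2.13], [-1.5, 1.42], [0.17, 2.43], [-1.26, 4.41], [0.16, 1.93], [-2.52, 2.52]. Speed limits (rad/s): [1.89, 1.89, 2.39, 2.39, 3.01, 3.01, 3.01].

INTERFACE

Orientations are given as [roll, pitch, yaw] about the fixed x, y, z axes, in that order (R = Rz(yaw) Ry(pitch) Rx(roll)).
In Python, from workcell import bot, grab_frame, regions_of gives the robot as it stands. The module is installed in compiled form; this text tells all that it offers.
- The arm moves only by the tool play_rows, never from a script. Its argument "plan" is a list of rows, each a list of 3 entries, a list of its own where there are three numbers: the shift along the tool's x, y, z in units of 2.5 cm (1.0 is 2.5 cm), then the turn, a rotation vector about the tool's x, y, z in units of 0.15 rad (1.0 is 0.15 rad), then the closure, from -1 (fully open) to 1 (shut). In form: [[[tx, ty, tz], [rx, ry, rz], jaw], ...]. A call has 1 to 20 rows; each row shifts and turns the commanded pose from where the row before left it, along the tool's axes as they then stand; what a row does not reach is not made up. A row lasts 1/8 s, in which the tool goes at most 62.5 mm and 10.7 degrees, less where a joint would pass 70% of its speed; a pose out of reach is approached as far as the arm can. A call with a number of a shift or a turn outside -1 to 1 is refused whole. A call with a gripper value outside its range is refused whole. The fingers move at their own pace and stop on an object; "newtons" is the grip in N (left out, the last holds). Time passes only in rows, so rows that do not move let the fingers close. It gives the time, the measured TCP pose, the force, the opening and the grip force at its end, in the units of the state.
- bot.observe(): the state, without advancing time (a new reading comes with each control period).
- grab_frame(name): name is "scene" or "top" or "wrist"; returns a dict with "pixels" (480x640x3 uint8, red, green, blue), "depth" (480x640 float32, m along the optical axis (not along the pixel's ray), 0 where there is no reading), "camera_matrix" (3x3 intrinsics, pixels), "R" (3x3) and "t" (3): a world point X has camera coordinates R X + t. Camera axes: x right, y down, z forward; pixel columns grow to the right and rows downward; lengths in m; the calibration is good to about 2 mm. A picture is of the moment at which its call begins.
- bot.job_done(): hands the job in; it is judged then, once.
Trained networks look in the newest picture that a camera, given by its name, has taken for a name from the list of things; names that differ only in an ending like _2 or _b are one class to them, and where a whole thing is asked for, a point or a joint stands for the part that bears it (a point fixed in the world has none). Each returns a list of dicts, best first, with "p" (0 to 1); they miss things now and then, are a little off and sometimes report something else, mostly with a low value. They report only what shows in the picture. A call takes as long as a camera call. They do not tell look-alikes from the thing itself.
- regions_of(thing, camera): "mask" (480x640 bool, what is visible of it) and "box" ([left, top, right, bottom] in pixels, round what is visible of it).
The state is a dict: "clock": time; "qpos": joint angles; "qd": joint speeds; "joint_efforts": joint torques, N m; "position": TCP position; "tool_rot": TCP orientation; "force": force on the tool from outside, world axes, zero at the start; "moment": the same for the moment, N m; "grip_width": finger opening in m; "finger_force": force on a finger pad.
Only numpy, scipy, OpenCV 4.12 (cv2) and the standard library are available. Lean on these libraries where they do the work, as an engineer would, in place of code of your own. Each camera call takes 0.05 s, during which the arm holds its last target. There are 200 camera calls.

## Working session

There is one attempt and no reset: what is moved stays moved. The work goes in short steps, Python scripts to look and compute and a tool call to move; the robot and the scene stay as the last step left them, time stands still between calls to the robot, and variables do not carry over. Pictures are saved under pics/ and viewed, at most 14 in all, crops included, and the job is handed in when it is done.

Besides the shell and the picture viewer there is one more tool, called after "Request:" by a JSON object that holds its "method" and its "body". play_rows: Moves the arm, as the interface text tells. Its arguments: {"type":"object","properties":{"plan":{"type":"array"},"newtons":{"type":"number"}},"required":["plan"]}

```bash
mkdir -p pics
cat > h.py <<'E'
import numpy as np, cv2
from workcell import bot, grab_frame, regions_of
from scipy.spatial.transform import Rotation as Ro
def cloud(f):
    d=f["depth"];K=f["camera_matrix"];v,u=np.indices(d.shape)
    c=np.stack([(u-K[0,2])/K[0,0]*d,(v-K[1,2])/K[1,1]*d,d],-1)
    w=(c-f["t"])@f["R"]; w[d==0]=np.nan
    return w
def proj(f,X):
    c=f["R"]@np.asarray(X)+f["t"];p=f["camera_matrix"]@c;return p[:2]/p[2]
def save(f,n,crop=None,s=1):
    im=f["pixels"][:,:,::-1]
    if crop: im=im[crop[1]:crop[3],crop[0]:crop[2]]
    cv2.imwrite("pics/"+n,cv2.resize(im,None,fx=s,fy=s))
E
python3 - <<'E'
from h import *
s=bot.observe();print({k:np.round(v,3) for k,v in s.items()})
for n in("scene","top"):
    f=grab_frame(n);save(f,n+"0.png");np.savez(n+"0.npz",**f)
    print(n,"cam at",np.round(-f["R"].T@f["t"],3))
E
```

```text
{'clock': np.float64(0.0), 'qpos': array([ 1.227,  0.522, -0.036,  1.6  ,  0.021,  1.021, -0.113]), 'qd': array([-0.002, -0.002, -0.002,  0.001, -0.   , -0.   , -0.003]), 'joint_efforts': array([-6.0000e-03, -9.2716e+01,  1.9780e+00, -3.6996e+01,  1.8000e-02,
        8.0000e-03, -0.0000e+00]), 'position': array([ 0.169, -0.601,  0.245]), 'tool_rot': array([-3.14 ,  0.   ,  0.274]), 'force': array([ 0.083,  0.264, -0.024]), 'moment': array([ 0.028,  0.022, -0.011]), 'finger_force': np.float64(0.0), 'grip_width': np.float64(0.085)}
scene cam at [ 1.273 -0.685  1.346]
top cam at [0.377 0.028 1.231]
```

View pics/scene0.png

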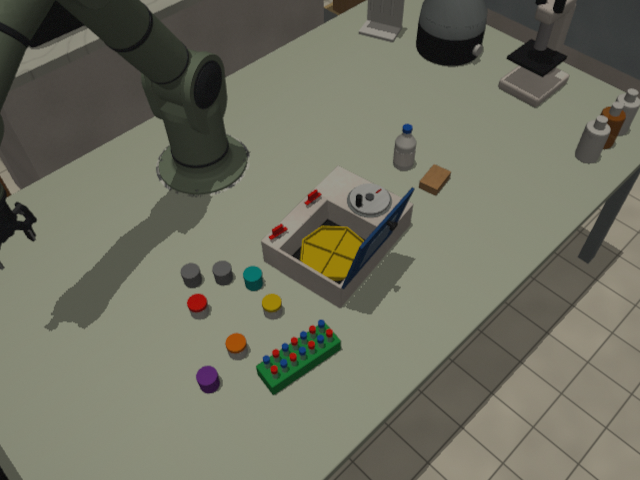

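View pics/top0.png

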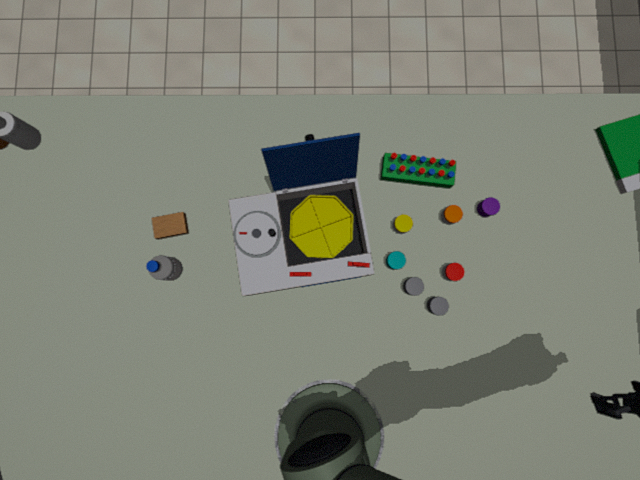

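The pictures show red (top 455,272), yellow (403,224) and orange (453,214) pots. There is no green one. The look-alikes are turquoise, purple and two greys, and the mixer is open with its lid back and the crank at top (258,233). Next I measure poses.

```bash
cat >> h.py <<'E'
def caps(f):
    """round things 40-56 mm high: centre, hue"""
    w=cloud(f);z=w[...,2]
    hsv=cv2.cvtColor(f["pixels"],cv2.COLOR_RGB2HSV)
    m=((z>.038)&(z<.056)).astype(np.uint8)
    n,l,st,c=cv2.connectedComponentsWithStats(m)
    out=[]
    for i in range(1,n):
        if st[i,4]<60 or st[i,4]>900: continue
        p=w[l==i];xy=p[:,:2]
        h=np.median(hsv[l==i],0)
        out.append((np.round((xy.min(0)+xy.max(0))/2,4),np.round(np.ptp(xy,axis=0),3),round(float(np.median(p[:,2])),3),h,np.round(c[i])))
    return out
def resid(f,X,cam=None): pass
E
python3 - <<'E'
from h import *
f=dict(np.load("top0.npz"))
for o in caps(f): print(*o)
w=cloud(f);z=w[...,2];hsv=cv2.cvtColor(f["pixels"],cv2.COLOR_RGB2HSV)
print("table z",np.nanmedian(z[300:330,480:500]))
m=(abs(z-.092)<.006)&(hsv[...,1]<60)&(hsv[...,2]>90)
n,l,st,c=cv2.connectedComponentsWithStats(m.astype(np.uint8))
i=1+np.argmax(st[1:,4]);p=w[l==i][:,:2].astype(np.float32)
r=cv2.minAreaRect(p);print("rect",r,cv2.boxPoints(r), len(p))
red=((hsv[...,0]<6)|(hsv[...,0]>174))&(hsv[...,1]>150)&(z>.1)&(z<.15)
n,l,st,c=cv2.connectedComponentsWithStats(red.astype(np.uint8))
for i in range(1,n):
    if st[i,4]>8: q=w[l==i]; print("red",q.mean(0),q[q[:,2]>.12].mean(0),st[i])
blk=(hsv[...,2]<40)&(z>.125)&(z<.16)
n,l,st,c=cv2.connectedComponentsWithStats(blk.astype(np.uint8))
for i in range(1,n):
    if st[i,4]>8: q=w[l==i]; print("black",q.mean(0),st[i])
for t in("mixer","carrier","pot0","pot1","pot2","pot3","crank_grip"):
    print(t,[(np.round(d["p"],2),d["box"]) for d in regions_of(t,"top")][:8])
E
```

```text
[0.8156 0.8565] [0.067 0.05 ] 0.047 [45. 11. 54.] [ 27. 137.]
[0.648 0.036] [0.04  0.207] 0.047 [20. 18. 56.] [313. 192.]
[0.5563 0.0207] [0.171 0.171] 0.046 [ 29. 255. 132.] [320. 225.]
[ 0.6102 -0.4393] [0.049 0.05 ] 0.049 [139. 175. 115.] [490. 206.]
[ 0.5891 -0.338 ] [0.049 0.05 ] 0.049 [ 16. 255. 154.] [452. 214.]
[ 0.5636 -0.2025] [0.05  0.049] 0.049 [ 29. 255. 152.] [403. 223.]
[ 0.4631 -0.1811] [0.048 0.049] 0.049 [ 90. 247. 129.] [396. 260.]
[ 0.4326 -0.3351] [0.045 0.049] 0.049 [  1. 221. 155.] [454. 272.]
[ 0.3942 -0.2271] [0.048 0.05 ] 0.049 [120.  10. 103.] [414. 286.]
[ 0.3416 -0.2909] [0.047 0.05 ] 0.049 [120.  10. 101.] [438. 306.]
[0.0685 0.0002] [0.035 0.136] 0.044 [53.5 51.  27. ] [328. 410.]
table z 0.0010645271046178925
rect ((0.5227422118186951, 0.0756167322397232), (0.2576986253261566, 0.3460836708545685), 9.662405967712402) [[ 0.366677    0.22457737]
 [ 0.42476457 -0.1165967 ]
 [ 0.67880744 -0.0733439 ]
 [ 0.62071985  0.26783016]] 5371
red [0.52945487 0.22257368 0.10412454] [nan nan nan] [240 232   6   2  12]
red [ 0.4477682  -0.07243725  0.12266961] [ 0.44751
[... 1553 characters left out ...]
0.8, 224.8]), (np.float64(0.61), [379.7, 249.5, 407.1, 270.1]), (np.float64(0.6), [407.6, 279.2, 424.9, 298.1]), (np.float64(0.22), [259.6, 132.6, 359.2, 191.2])]
pot3 [(np.float64(0.91), [441.4, 262.5, 466.2, 281.7]), (np.float64(0.84), [390.1, 215.7, 413.4, 234.7]), (np.float64(0.8), [476.0, 196.2, 499.5, 217.5]), (np.float64(0.72), [424.8, 296.1, 446.5, 317.1]), (np.float64(0.61), [440.1, 205.7, 460.8, 224.8]), (np.float64(0.61), [379.7, 249.5, 407.1, 270.1]), (np.float64(0.6), [407.6, 279.2, 424.9, 298.1]), (np.float64(0.22), [259.6, 132.6, 359.2, 191.2])]
crank_grip [(np.float64(0.65), [233.9, 214.0, 277.7, 254.3])]<stdin>:13: RuntimeWarning: Mean of empty slice.
  ret = um.true_divide(
```

```bash
cat >> h.py <<'E'
YAW=np.deg2rad(9.66);O=np.array([.5564,.0206])
c_,s_=np.cos(YAW),np.sin(YAW);RM=np.array([[c_,-s_],[s_,c_]])
def M2W(x,y): return O+RM@np.array([x,y])/1000
def W2M(p): return (np.asarray(p)[...,:2]-O)@RM*1000
def go(x,y,z,yaw=None):
    """turn (units, about tool z) first, then shift in tool units after that turn"""
    s=bot.observe();p=s["position"];yw=s["tool_rot"][2];R=Ro.from_euler("xyz",s["tool_rot"]).as_matrix()
    r=0
    if yaw is not None:
        d=(yaw-yw+np.pi/2)%np.pi-np.pi/2; r=-d/.15; R=R@Ro.from_rotvec([0,0,-d]).as_matrix()
    print("at",np.round(p,4),"rot",np.round(s["tool_rot"],3),"t",round(float(s["clock"]),1),"| turn rz",round(r,2),"shift",np.round(R.T@(np.array([x,y,z])-p)/.025,2))
E
python3 - <<'E'
from h import *
f=dict(np.load("top0.npz"));w=cloud(f);hsv=cv2.cvtColor(f["pixels"],cv2.COLOR_RGB2HSV)
m=W2M(w);rr=np.hypot(m[...,0],m[...,1]);z=w[...,2]
yel=(abs(hsv[...,0].astype(int)-28)<6)&(hsv[...,1]>150)
wall=yel&(rr<76)&(rr>15)&(z>.0405)&(z<.055)
print("floor z",np.nanmedian(z[yel&(rr<76)&(rr>15)]),wall.sum())
th=np.arctan2(m[...,1],m[...,0])[wall]
a=np.angle(np.mean(np.exp(4j*th)))/4;print("wall angle in mixer deg",np.rad2deg(a),"spread",abs(np.mean(np.exp(4j*th))))
for k in range(4):
    t=a+np.pi/4+k*np.pi/2; x,y=49.5*np.cos(t),49.5*np.sin(t);print("well",np.round([x,y],1),M2W(x,y).round(4),"world dir",round(t+YAW,3))
lid=(z>.13)&(abs(m[...,1])<125)&(m[...,0]>90)&(m[...,0]<220)
q=np.c_[m[lid],z[lid]*1000];b=abs(q[:,1])>20;A=np.polyfit(q[b,2],q[b,0],1);print("lid x=a z+b",A,"zmax",np.percentile(q[:,2],[50,99]), "angle",np.pi/2+np.arctan(A[0]))
go(.4326,-.3351,.15,0)
E
```

```text
floor z 0.035087746462769784 168
wall angle in mixer deg 10.437978937638643 spread 0.8663616765194947
well [28.1 40.8] [0.5772 0.0655] world dir 1.136
well [-40.8  28.1] [0.5115 0.0414] world dir 2.707
well [-28.1 -40.8] [ 0.5356 -0.0243] world dir 4.278
well [ 40.8 -28.1] [ 6.013e-01 -2.000e-04] world dir 5.849
lid x=a z+b [ 0.24176942 80.02421959] zmax [227.698439   292.86121141] angle 1.8080136868349745
at [ 0.169  -0.6017  0.2452] rot [-3.141  0.     0.274] t 0.5 | turn rz 1.82 shift [ 10.55 -10.66   3.81]
```

Run:
```python
from h import *
f=dict(np.load("top0.npz"));w=cloud(f)
for px in((383,153),(382,177),(454,186),(457,161)): print("rack",w[px[1]-5:px[1]+6,px[0]-5:px[0]+6].reshape(-1,3)[np.nanargmax(w[px[1]-5:px[1]+6,px[0]-5:px[0]+6,2])].round(3))
go(.4326,-.3351,.11,1.136)
```

```text
rack [ 0.756 -0.165  0.051]
rack [ 0.694 -0.153  0.05 ]
rack [ 0.671 -0.333  0.048]
rack [ 0.727 -0.332  0.088]
at [ 0.169  -0.6017  0.2452] rot [-3.141  0.     0.274] t 0.5 | turn rz -5.75 shift [14.11  5.07  5.41]
```

Request:
{"method": "play_rows", "body": {"plan": [[[0, 0, 0], [0, 0, -1], -0.6], [[0, 0, 0], [0, 0, -1], -0.6], [[0, 0, 0], [0, 0, -1], -0.6], [[0, 0, 0], [0, 0, -1], -0.6], [[0, 0, 0], [0, 0, -1], -0.6], [[0, 0, 0], [0, 0, -0.75], -0.6], [[1, 0.4, 0], [0, 0, 0], -0.6], [[1, 0.4, 0], [0, 0, 0], -0.6], [[1, 0.4, 0], [0, 0, 0], -0.6], [[1, 0.4, 0], [0, 0, 0], -0.6], [[1, 0.4, 0], [0, 0, 0], -0.6], [[1, 0.4, 0], [0, 0, 0], -0.6], [[1, 0.4, 0], [0, 0, 0], -0.6], [[1, 0.4, 0], [0, 0, 0], -0.6], [[1, 0.4, 0], [0, 0, 0], -0.6], [[1, 0.4, 0], [0, 0, 0], -0.6], [[1, 0.4, 0], [0, 0, 0], -0.6], [[1, 0.4, 0], [0, 0, 0], -0.6]], "newtons": 40}}

```text
clock: 2.7
position: [0.4047, -0.3795, 0.2454]
tool_rot: [3.141, 0.0, 1.136]
force: [0.4, 0.8, -0.4]
grip_width: 0.0686
finger_force: 0.0
```

Run:
```python
from h import *
f=grab_frame("top")
for o in caps(f): print(*o)
go(.4326,-.3351,.11,1.136)
go(.4326,-.3351,.032,1.136);print(bot.observe()["grip_width"],bot.observe()["qpos"].round(2))
```

```text
[0.8156 0.8575] [0.066 0.05 ] 0.047 [49. 11. 55.] [ 27. 138.]
[0.6481 0.0356] [0.039 0.209] 0.047 [18. 19. 57.] [316. 192.]
[0.5562 0.0207] [0.172 0.171] 0.046 [ 29. 255. 134.] [321. 225.]
[ 0.6102 -0.4393] [0.05 0.05] 0.049 [139. 174. 118.] [490. 206.]
[ 0.5892 -0.3383] [0.049 0.05 ] 0.049 [ 16. 255. 157.] [452. 214.]
[ 0.5637 -0.2029] [0.05  0.049] 0.049 [ 29. 255. 155.] [403. 223.]
[ 0.4632 -0.1811] [0.049 0.049] 0.049 [ 90. 247. 132.] [396. 260.]
[ 0.4327 -0.3347] [0.045 0.049] 0.049 [  1. 247. 107.] [454. 272.]
[ 0.3941 -0.2271] [0.048 0.05 ] 0.049 [120.  11. 102.] [414. 286.]
[ 0.3416 -0.2906] [0.047 0.049] 0.049 [120.  14.  58.] [438. 306.]
[0.0663 0.0027] [0.039 0.137] 0.044 [53.  51.5 28. ] [327. 410.]
at [ 0.4075 -0.3767  0.2455] rot [ 3.141e+00 -2.000e-03  1.140e+00] t 2.8 | turn rz 0.02 shift [1.92 0.2  5.42]
at [ 0.4075 -0.3767  0.2455] rot [ 3.141e+00 -2.000e-03  1.140e+00] t 2.8 | turn rz 0.02 shift [1.92 0.2  8.54]
0.0684748215074266 [ 0.88  0.42 -0.33  1.78  0.16  0.97  0.06]
```

Request:
{"method": "play_rows", "body": {"plan": [[[1, 0.1, 1], [0, 0, 0], -0.6], [[0.9, 0.1, 1], [0, 0, 0], -0.6], [[0, 0, 1], [0, 0, 0], -0.6], [[0, 0, 1], [0, 0, 0], -0.6], [[0, 0, 1], [0, 0, 0], -0.6], [[0, 0, 0], [0, 0, 0], -0.6], [[0, 0, 0], [0, 0, 0], -0.6]]}}

```text
clock: 3.62
position: [0.429, -0.3394, 0.1212]
tool_rot: [3.141, 0.0, 1.136]
force: [-0.2, -0.4, 0.7]
grip_width: 0.0683
finger_force: 0.0
```

Run:
```python
from h import *
f=grab_frame("wrist");save(f,"w1.png",s=1)
go(.4326,-.3351,.032,1.136)
```

```text
at [ 0.4291 -0.3395  0.1214] rot [3.14  0.    1.136] t 3.7 | turn rz 0.0 shift [0.22 0.05 3.57]
```

View pics/w1.png

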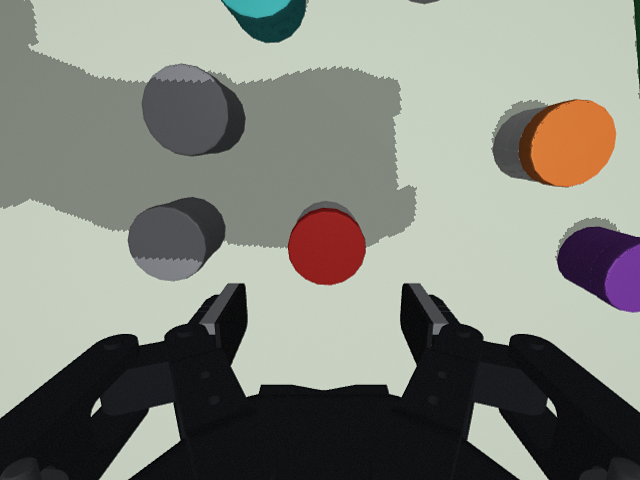

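The wrist view shows the red cap at (327,246), centred between the jaws, so I go down and grip it.

Request:
{"method": "play_rows", "body": {"plan": [[[0.2, 0.05, 1], [0, 0, 0], -0.6], [[0, 0, 1], [0, 0, 0], -0.6], [[0, 0, 0.8], [0, 0, 0], -0.6], [[0, 0, 0.75], [0, 0, 0], -0.6], [[0, 0, 0], [0, 0, 0], 1], [[0, 0, 0], [0, 0, 0], 1], [[0, 0, 0], [0, 0, 0], 1], [[0, 0, 0], [0, 0, 0], 1], [[0, 0, -1], [0, 0, 0], 1], [[0, 0, -1], [0, 0, 0], 1], [[0, 0, -1], [0, 0, 0], 1], [[0, 0, -1], [0, 0, 0], 1], [[0, 0, -1], [0, 0, 0], 1], [[0, 0, -1], [0, 0, 0], 1], [[0, 0, 0], [0, 0, 0], 1]]}}

```text
clock: 5.55
position: [0.4325, -0.3356, 0.1833]
tool_rot: [3.139, 0.001, 1.136]
force: [0.3, -0.2, -0.3]
grip_width: 0.0487
finger_force: 41.6
```

Run:
```python
from h import *
go(.5356,-.0243,.182,1.136); go(.5115,.0414,.182,1.136); go(.5772,.0655,.182,1.136)
```

```text
at [ 0.4325 -0.3356  0.1833] rot [3.139e+00 1.000e-03 1.136e+00] t 5.5 | turn rz -0.0 shift [13.03 -1.51  0.04]
at [ 0.4325 -0.3356  0.1833] rot [3.139e+00 1.000e-03 1.136e+00] t 5.5 | turn rz -0.0 shift [15.01 -3.49  0.03]
at [ 0.4325 -0.3356  0.1833] rot [3.139e+00 1.000e-03 1.136e+00] t 5.5 | turn rz -0.0 shift [16.99 -1.51  0.04]
```

Request:
{"method": "play_rows", "body": {"plan": [[[1, -0.1, 0], [0, 0, 0], 1], [[1, -0.1, 0], [0, 0, 0], 1], [[1, -0.1, 0], [0, 0, 0], 1], [[1, -0.1, 0], [0, 0, 0], 1], [[1, -0.1, 0], [0, 0, 0], 1], [[1, -0.1, 0], [0, 0, 0], 1], [[1, -0.1, 0], [0, 0, 0], 1], [[1, -0.1, 0], [0, 0, 0], 1], [[1, -0.1, 0], [0, 0, 0], 1], [[1, -0.1, 0], [0, 0, 0], 1], [[1, -0.1, 0], [0, 0, 0], 1], [[1, -0.1, 0], [0, 0, 0], 1], [[1, -0.1, 0], [0, 0, 0], 1], [[1, -0.1, 0], [0, 0, 0], 1], [[1, -0.1, 0], [0, 0, 0], 1], [[1, 0, 0], [0, 0, 0], 1], [[1, 0, 0], [0, 0, 0], 1], [[0, 0, 0], [0, 0, 0], 1], [[0, 0, 0], [0, 0, 0], 1]]}}

```text
clock: 7.92
position: [0.5763, 0.0656, 0.1809]
tool_rot: [-3.141, 0.001, 1.136]
force: [-0.8, -0.8, -0.2]
grip_width: 0.0489
finger_force: 41.6
```

Run:
```python
from h import *
go(.5772,.0655,.068,1.136); print(bot.observe()["grip_width"])
```

```text
at [0.5763 0.0656 0.1809] rot [-3.141e+00  1.000e-03  1.136e+00] t 7.9 | turn rz 0.0 shift [0.02 0.04 4.52]
0.04889595365855526
```

Request:
{"method": "play_rows", "body": {"plan": [[[0, 0, 1], [0, 0, 0], 1], [[0, 0, 1], [0, 0, 0], 1], [[0, 0, 1], [0, 0, 0], 1], [[0, 0, 0.8], [0, 0, 0], 1], [[0, 0, 0.4], [0, 0, 0], 1], [[0, 0, 0.3], [0, 0, 0], 1], [[0, 0, 0], [0, 0, 0], 1]]}}

```text
clock: 8.8
position: [0.5767, 0.0659, 0.069]
tool_rot: [-3.141, 0.0, 1.136]
force: [0.3, 0.7, 0.4]
grip_width: 0.0488
finger_force: 41.6
```

Request:
{"method": "play_rows", "body": {"plan": [[[0, 0, 0], [0, 0, 0], -0.46], [[0, 0, 0], [0, 0, 0], -0.46], [[0, 0, 0], [0, 0, 0], -0.46], [[0, 0, -0.5], [0, 0, 0], -0.46], [[0, 0, -1], [0, 0, 0], -0.46], [[0, 0, -1], [0, 0, 0], -0.46], [[0, 0, -1], [0, 0, 0], -0.46], [[0, 0, -1], [0, 0, 0], -0.46]]}}

```text
clock: 9.8
position: [0.5768, 0.0662, 0.1834]
tool_rot: [3.141, -0.0, 1.136]
force: [0.3, 0.2, -0.3]
grip_width: 0.0623
finger_force: 0.0
```

Run:
```python
from h import *
go(.5637,-.2029,.11,1.136);go(.5892,-.3383,.11,1.136); print(bot.observe()["grip_width"])
```

```text
at [0.5768 0.0662 0.1834] rot [ 3.141 -0.     1.136] t 9.8 | turn rz 0.0 shift [-9.98  4.06  2.93]
at [0.5768 0.0662 0.1834] rot [ 3.141 -0.     1.136] t 9.8 | turn rz 0.0 shift [-14.47   7.26   2.93]
0.06234044143981028
```

Orange next, then yellow.

Request:
{"method": "play_rows", "body": {"plan": [[[-1, 0.5, 0], [0, 0, 0], -0.6], [[-1, 0.5, 0], [0, 0, 0], -0.6], [[-1, 0.5, 0], [0, 0, 0], -0.6], [[-1, 0.5, 0], [0, 0, 0], -0.6], [[-1, 0.5, 0], [0, 0, 0], -0.6], [[-1, 0.5, 0], [0, 0, 0], -0.6], [[-1, 0.5, 0], [0, 0, 0], -0.6], [[-1, 0.5, 0], [0, 0, 0], -0.6], [[-1, 0.5, 0], [0, 0, 0], -0.6], [[-1, 0.5, 0], [0, 0, 0], -0.6], [[-1, 0.5, 0], [0, 0, 0], -0.6], [[-1, 0.5, 0], [0, 0, 0], -0.6], [[-1, 0.5, 0], [0, 0, 0], -0.6], [[-1, 0.5, 0], [0, 0, 0], -0.6], [[-0.5, 0.25, 0], [0, 0, 0], -0.6], [[0, 0, 0], [0, 0, 0], -0.6], [[0, 0, 0], [0, 0, 0], -0.6]]}}

```text
clock: 11.92
position: [0.5889, -0.3375, 0.1818]
tool_rot: [-3.142, -0.001, 1.138]
force: [-0.5, 0.2, -0.3]
grip_width: 0.0687
finger_force: 0.0
```

Run:
```python
from h import *
f=grab_frame("top")
for o in caps(f): print(*o)
f=grab_frame("wrist")
for o in caps(f): print("wrist",*o)
go(.5892,-.3383,.033,1.136); print(bot.observe()["grip_width"])
```

```text
[0.8156 0.8543] [0.067 0.045] 0.047 [60.  9. 62.] [ 27. 137.]
[0.6458 0.0631] [0.027 0.154] 0.047 [15. 19. 64.] [305. 193.]
[0.5559 0.0206] [0.171 0.171] 0.046 [ 29. 255. 151.] [321. 225.]
[ 0.5889 -0.3377] [0.049 0.049] 0.049 [ 14. 255. 122.] [452. 214.]
[ 0.5639 -0.2025] [0.049 0.05 ] 0.049 [ 29.  255.  172.5] [403. 223.]
[ 0.4632 -0.1813] [0.049 0.049] 0.049 [ 90. 253. 123.] [396. 260.]
[ 0.3941 -0.2272] [0.048 0.049] 0.049 [120.  15.  67.] [414. 286.]
[ 0.3418 -0.2909] [0.047 0.05 ] 0.049 [120.  10. 116.] [438. 306.]
[0.0705 0.0003] [0.034 0.131] 0.043 [53. 47. 33.] [327. 410.]
at [ 0.5889 -0.3377  0.1818] rot [ 3.142 -0.     1.138] t 12.0 | turn rz 0.01 shift [-0.02  0.02  5.95]
0.06840526259220829
```

Request:
{"method": "play_rows", "body": {"plan": [[[0, 0, 1], [0, 0, 0], -0.6], [[0, 0, 1], [0, 0, 0], -0.6], [[0, 0, 1], [0, 0, 0], -0.6], [[0, 0, 1], [0, 0, 0], -0.6], [[0, 0, 1], [0, 0, 0], -0.6], [[0, 0, 0.95], [0, 0, 0], -0.6], [[0, 0, 0], [0, 0, 0], -0.6], [[0, 0, 0], [0, 0, 0], 1], [[0, 0, 0], [0, 0, 0], 1], [[0, 0, 0], [0, 0, 0], 1], [[0, 0, -1], [0, 0, 0], 1], [[0, 0, -1], [0, 0, 0], 1], [[0, 0, -1], [0, 0, 0], 1], [[0, 0, -1], [0, 0, 0], 1], [[0, 0, -1], [0, 0, 0], 1], [[0, 0, -1], [0, 0, 0], 1], [[0, 0, 0], [0, 0, 0], 1]]}}

```text
clock: 14.15
position: [0.5894, -0.3394, 0.1851]
tool_rot: [3.138, 0.0, 1.136]
force: [-0.1, 0.5, -2.1]
grip_width: 0.0489
finger_force: 41.6
```

Run:
```python
from h import *
go(.5356,-.0243,.068,1.136); go(.5115,.0414,.068,1.136); print(bot.observe()["grip_width"])
```

```text
at [ 0.5894 -0.3394  0.1851] rot [3.138 0.    1.136] t 14.2 | turn rz 0.0 shift [10.53 -7.28  4.66]
at [ 0.5894 -0.3394  0.1851] rot [3.138 0.    1.136] t 14.2 | turn rz 0.0 shift [12.5  -9.26  4.65]
0.04890383226543207
```

Request:
{"method": "play_rows", "body": {"plan": [[[0.96, -0.71, 0], [0, 0, 0], 1], [[0.96, -0.71, 0], [0, 0, 0], 1], [[0.96, -0.71, 0], [0, 0, 0], 1], [[0.96, -0.71, 0], [0, 0, 0], 1], [[0.96, -0.71, 0], [0, 0, 0], 1], [[0.96, -0.71, 0], [0, 0, 0], 1], [[0.96, -0.71, 0], [0, 0, 0], 1], [[0.96, -0.71, 0], [0, 0, 0], 1], [[0.96, -0.71, 0], [0, 0, 0], 1], [[0.96, -0.71, 0], [0, 0, 0], 1], [[0.96, -0.71, 0], [0, 0, 0], 1], [[0.96, -0.71, 0], [0, 0, 0], 1], [[0.96, -0.71, 0], [0, 0, 0], 1], [[0, 0, 0], [0, 0, 0], 1], [[0, 0, 0], [0, 0, 0], 1]]}}

```text
clock: 16.02
position: [0.5105, 0.0407, 0.1825]
tool_rot: [-3.141, 0.0, 1.136]
force: [0.0, -0.2, -1.1]
grip_width: 0.0487
finger_force: 41.7
```

Run:
```python
from h import *
go(.5115,.0414,.0685,1.136); print(bot.observe()["grip_width"])
```

```text
at [0.5105 0.0407 0.1825] rot [-3.141  0.     1.136] t 16.0 | turn rz 0.0 shift [0.05 0.02 4.56]
0.04865919104466282
```

Request:
{"method": "play_rows", "body": {"plan": [[[0.05, 0, 1], [0, 0, 0], 1], [[0, 0, 1], [0, 0, 0], 1], [[0, 0, 1], [0, 0, 0], 1], [[0, 0, 0.8], [0, 0, 0], 1], [[0, 0, 0.4], [0, 0, 0], 1], [[0, 0, 0.35], [0, 0, 0], 1], [[0, 0, 0], [0, 0, 0], 1], [[0, 0, 0], [0, 0, 0], -0.46], [[0, 0, 0], [0, 0, 0], -0.46], [[0, 0, 0], [0, 0, 0], -0.46], [[0, 0, -0.5], [0, 0, 0], -0.46], [[0, 0, -1], [0, 0, 0], -0.46], [[0, 0, -1], [0, 0, 0], -0.46], [[0, 0, -1], [0, 0, 0], -0.46], [[0, 0, -1], [0, 0, 0], -0.46]]}}

```text
clock: 17.9
position: [0.5111, 0.0424, 0.1833]
tool_rot: [3.141, -0.0, 1.136]
force: [-0.1, 0.2, 0.3]
grip_width: 0.0626
finger_force: 0.0
```

Run:
```python
from h import *
f=grab_frame("top")
for o in caps(f)[2:5]: print(*o)
go(.5639,-.2025,.18,1.136); print(bot.observe()["grip_width"])
```

```text
[ 0.5638 -0.2021] [0.051 0.05 ] 0.049 [ 29. 255. 166.] [403. 223.]
[ 0.4632 -0.1808] [0.049 0.049] 0.049 [ 90. 244. 141.] [396. 260.]
[ 0.3941 -0.227 ] [0.048 0.05 ] 0.049 [120.   9. 113.] [414. 286.]
at [0.5123 0.0426 0.1861] rot [ 3.138e+00 -2.000e-03  1.136e+00] t 17.9 | turn rz 0.0 shift [-8.02  6.    0.25]
0.062259941783378875
```

Request:
{"method": "play_rows", "body": {"plan": [[[-1, 0.75, 0], [0, 0, 0], -0.6], [[-1, 0.75, 0], [0, 0, 0], -0.6], [[-1, 0.75, 0], [0, 0, 0], -0.6], [[-1, 0.75, 0], [0, 0, 0], -0.6], [[-1, 0.75, 0], [0, 0, 0], -0.6], [[-1, 0.75, 0], [0, 0, 0], -0.6], [[-1, 0.75, 0], [0, 0, 0], -0.6], [[-1, 0.75, 0], [0, 0, 0], -0.6], [[0, 0, 0.1], [0, 0, 0], -0.6], [[0, 0, 0], [0, 0, 0], -0.6]]}}

```text
clock: 19.2
position: [0.5628, -0.2016, 0.1793]
tool_rot: [-3.141, -0.0, 1.137]
force: [-0.0, -0.1, 0.1]
grip_width: 0.0686
finger_force: 0.0
```

Run:
```python
from h import *
f=grab_frame("top")
for o in caps(f): print(*o)
go(.5638,-.2023,.033,1.136); print(bot.observe()["grip_width"])
```

```text
[0.8146 0.8553] [0.065 0.049] 0.048 [43.5  8.5 63. ] [ 27. 138.]
[ 0.7224 -0.1976] [0.078 0.103] 0.046 [ 70. 200. 130.] [397. 167.]
[0.6479 0.0355] [0.039 0.209] 0.047 [15. 16. 66.] [315. 192.]
[0.556  0.0207] [0.171 0.171] 0.046 [ 29. 255. 153.] [322. 225.]
[ 0.5641 -0.1956] [0.049 0.036] 0.049 [ 25. 255. 122.] [400. 222.]
[ 0.4631 -0.1812] [0.048 0.049] 0.049 [ 90. 255.  89.] [396. 260.]
[ 0.3941 -0.2276] [0.048 0.05 ] 0.049 [120.  10. 121.] [414. 286.]
[ 0.3418 -0.2899] [0.047 0.048] 0.049 [120.  10. 119.] [438. 306.]
[ 0.0676 -0.0009] [0.036 0.139] 0.044 [50. 47. 32.] [329. 411.]
at [ 0.5629 -0.2013  0.1794] rot [-3.141 -0.     1.137] t 19.2 | turn rz 0.01 shift [-0.02  0.05  5.85]
0.06827668880454674
```

Request:
{"method": "play_rows", "body": {"plan": [[[0, 0, 1], [0, 0, 0], -0.6], [[0, 0, 1], [0, 0, 0], -0.6], [[0, 0, 1], [0, 0, 0], -0.6], [[0, 0, 1], [0, 0, 0], -0.6], [[0, 0, 1], [0, 0, 0], -0.6], [[0, 0, 0.85], [0, 0, 0], -0.6], [[0, 0, 0], [0, 0, 0], -0.6], [[0, 0, 0], [0, 0, 0], 1], [[0, 0, 0], [0, 0, 0], 1], [[0, 0, 0], [0, 0, 0], 1], [[0, 0, -1], [0, 0, 0], 1], [[0, 0, -1], [0, 0, 0], 1], [[0, 0, -1], [0, 0, 0], 1], [[0, 0, -1], [0, 0, 0], 1], [[0, 0, -1], [0, 0, 0], 1], [[0, 0, -1], [0, 0, 0], 1], [[0, 0, 0], [0, 0, 0], 1]]}}

```text
clock: 21.38
position: [0.5639, -0.2026, 0.185]
tool_rot: [3.138, -0.0, 1.136]
force: [-0.1, -0.1, -2.1]
grip_width: 0.0488
finger_force: 41.7
```

Run:
```python
from h import *
go(.5356,-.0243,.0685,1.136); print(bot.observe()["grip_width"])
```

```text
at [ 0.5639 -0.2026  0.185 ] rot [ 3.138 -0.     1.136] t 21.4 | turn rz -0.0 shift [ 5.99 -4.05  4.65]
0.048809982808744955
```

Request:
{"method": "play_rows", "body": {"plan": [[[1, -0.67, 0], [0, 0, 0], 1], [[1, -0.67, 0], [0, 0, 0], 1], [[1, -0.67, 0], [0, 0, 0], 1], [[1, -0.67, 0], [0, 0, 0], 1], [[1, -0.67, 0], [0, 0, 0], 1], [[1, -0.67, 0], [0, 0, 0], 1], [[0, 0, 0], [0, 0, 0], 1], [[0, 0, 0], [0, 0, 0], 1]]}}

```text
clock: 22.38
position: [0.5349, -0.0244, 0.1825]
tool_rot: [-3.141, 0.0, 1.136]
force: [0.0, 0.5, -1.5]
grip_width: 0.0488
finger_force: 41.7
```

Run:
```python
from h import *
go(.5356,-.0243,.0685,1.136); print(bot.observe()["grip_width"])
```

```text
at [ 0.5349 -0.0244  0.1825] rot [-3.141  0.     1.136] t 22.4 | turn rz -0.0 shift [0.02 0.02 4.56]
0.04884382782468487
```

Request:
{"method": "play_rows", "body": {"plan": [[[0, 0, 1], [0, 0, 0], 1], [[0, 0, 1], [0, 0, 0], 1], [[0, 0, 1], [0, 0, 0], 1], [[0, 0, 0.8], [0, 0, 0], 1], [[0, 0, 0.4], [0, 0, 0], 1], [[0, 0, 0.35], [0, 0, 0], 1], [[0, 0, 0], [0, 0, 0], 1], [[0, 0, 0], [0, 0, 0], -0.46], [[0, 0, 0], [0, 0, 0], -0.46], [[0, 0, 0], [0, 0, 0], -0.46], [[0, 0, -0.5], [0, 0, 0], -0.46], [[0, 0, -1], [0, 0, 0], -0.46], [[0, 0, -1], [0, 0, 0], -0.46], [[0, 0, -1], [0, 0, 0], -0.46], [[0, 0, -1], [0, 0, 0], -0.46], [[-1, -0.5, -1], [0, 0, 0], 1], [[-1, -0.5, -1], [0, 0, 0], 1], [[-1, -0.5, -1], [0, 0, 0], 1], [[-1, -0.5, -1], [0, 0, 0], 1]]}}

```text
clock: 24.75
position: [0.4466, -0.0939, 0.2832]
tool_rot: [3.141, -0.0, 1.136]
force: [-0.6, -0.3, 0.3]
grip_width: 0.0001
finger_force: 0.0
```

Run:
```python
from h import *
f=grab_frame("top");g=grab_frame("scene")
a=f["pixels"][120:320,220:380,::-1];b=g["pixels"][150:350,220:430,::-1]
cv2.imwrite("pics/c1.png",np.hstack([cv2.resize(a,None,fx=2.1,fy=2.1),cv2.resize(b,None,fx=2.1,fy=2.1)])[:, :790])
w=cloud(f);z=w[...,2];m=W2M(w)
sel=(np.hypot(m[...,0],m[...,1])<85)&(z>.07)&(z<.09)
n,l,st,c=cv2.connectedComponentsWithStats(sel.astype(np.uint8))
for i in range(1,n):
    if st[i,4]>40:
        q=w[l==i];xy=q[:,:2];print(((xy.min(0)+xy.max(0))/2).round(4),np.median(q[:,2]),np.ptp(q[:,2]),st[i,4])
lid=(z>.13)&(abs(m[...,1])<125)&(m[...,0]>90)&(m[...,0]<220)
q=np.c_[m[lid],z[lid]*1000];b=abs(q[:,1])>20
if b.sum()>50: A=np.polyfit(q[b,2],q[b,0],1);print(A,q[:,2].max(),q[:,1].min(),q[:,1].max())
yaw=YAW
for y in(55,):
    p=M2W(205,-y);go(p[0],p[1],.39,yaw)
    p=M2W(205,y);go(p[0],p[1],.39,yaw)
print(bot.observe()["qpos"].round(2))
```

```text
[0.5765 0.0648] 0.08267137641069265 0.015268287963549454 280
[ 0.5341 -0.025 ] 0.08287261944614199 0.017253281473323556 283
[0.5129 0.0591] 0.08308129302186681 0.018075834176865896 283
[ 0.24227964 79.94600121] 295.06491742704065 -111.6884235699535 110.95480864026716
at [ 0.4466 -0.0952  0.2845] rot [3.138 0.    1.134] t 24.9 | turn rz 6.43 shift [13.32 -1.62 -4.18]
at [ 0.4466 -0.0952  0.2845] rot [3.138 0.    1.134] t 24.9 | turn rz 6.43 shift [13.32 -6.02 -4.19]
[ 0.44  0.23 -0.43  1.96  0.11  0.98 -0.48]
```

View pics/c1.png

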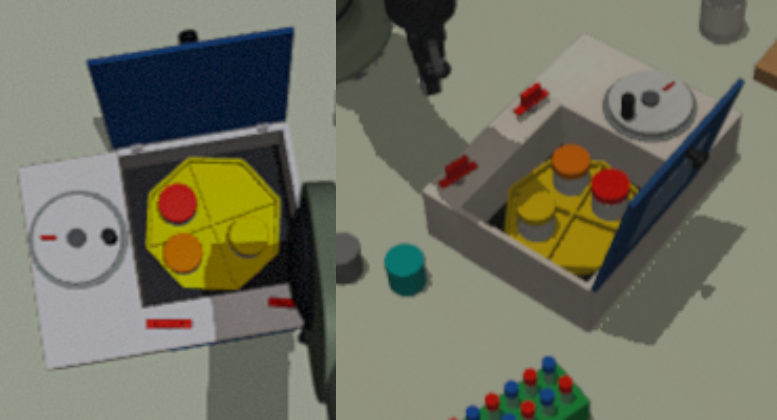

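All three pots stand in their wells; orange sits toward the red side (183,252 in the crop), probably because it was nudged. I'll check its tilt while moving up over the lid.

Request:
{"method": "play_rows", "body": {"plan": [[[0, 0, -1], [0, 0, 1], 1], [[0, 0, -1], [0, 0, 1], 1], [[0, 0, -1], [0, 0, 1], 1], [[0, 0, 0], [0, 0, 1], 1], [[0, 0, 0], [0, 0, 1], 1], [[0, 0, 0], [0, 0, 1], 1], [[0, 0, 0], [0, 0, 0.43], 1], [[0, 0, 0], [0, 0, 0], 1]]}}

```text
clock: 25.85
position: [0.4476, -0.0931, 0.3567]
tool_rot: [-3.142, -0.0, 0.173]
force: [-0.4, -0.3, -0.7]
grip_width: 0.0005
finger_force: 0.0
```

Run:
```python
from h import *
f=grab_frame("top");w=cloud(f);z=w[...,2]
for c in((.5765,.0648),(.5129,.0591),(.5341,-.025)):
    s=(np.hypot(w[...,0]-c[0],w[...,1]-c[1])<.021)&(z>.07)&(z<.09);q=w[s]
    A=np.c_[q[:,:2]-c,np.ones(len(q))];k=np.linalg.lstsq(A,q[:,2],rcond=None)[0];print(c,"tilt deg",np.rad2deg(k[:2]).round(1),k[2].round(4),len(q))
p=M2W(205,-55);go(p[0],p[1],.355,YAW)
```

```text
(0.5765, 0.0648) tilt deg [ 1.1 -0.5] 0.083 192
(0.5129, 0.0591) tilt deg [-0.   0.9] 0.0828 196
(0.5341, -0.025) tilt deg [-0.5 -0.8] 0.083 199
at [ 0.4476 -0.0931  0.3567] rot [-3.141 -0.     0.174] t 25.9 | turn rz 0.04 shift [13.25 -1.55  0.07]
```

Request:
{"method": "play_rows", "body": {"plan": [[[1, -0.12, 0], [0, 0, 0], 1], [[1, -0.12, 0], [0, 0, 0], 1], [[1, -0.12, 0], [0, 0, 0], 1], [[1, -0.12, 0], [0, 0, 0], 1], [[1, -0.12, 0], [0, 0, 0], 1], [[1, -0.12, 0], [0, 0, 0], 1], [[1, -0.12, 0], [0, 0, 0], 1], [[1, -0.12, 0], [0, 0, 0], 1], [[1, -0.12, 0], [0, 0, 0], 1], [[1, -0.12, 0], [0, 0, 0], 1], [[1, -0.12, 0], [0, 0, 0], 1], [[1, -0.12, 0], [0, 0, 0], 1], [[1, -0.12, 0], [0, 0, 0], 1], [[0.25, 0, 0], [0, 0, 0], 1], [[0, 0, 0], [0, 0, 0], 1], [[0, 0, 0], [0, 0, 0], 1]]}}

```text
clock: 27.9
position: [0.7668, 0.0011, 0.3569]
tool_rot: [3.141, -0.0, 0.172]
force: [-0.6, 0.0, -0.5]
grip_width: -0.0
finger_force: 0.0
```

Run:
```python
from h import *
s=bot.observe();print(W2M(s["position"]),s["qpos"].round(2),s["force"].round(1))
p=M2W(205,-55);go(p[0],p[1],.275,YAW)
# arc: fingertip front-bottom corner on outer face at r
H=np.array([104,92.])
for a in np.arange(1.81,-.05,-.15):
    for r in(175,):
        P=H+r*np.array([-np.cos(a),np.sin(a)])+8*np.array([np.sin(a),np.cos(a)])
        print(round(a,2),"TCP mixer x,z",(P+[11,14]).round(1))
```

```text
[204.16511554 -54.50874122] [ 0.06  0.72 -0.3   0.96  0.2   1.48 -1.59] [-0.6  0.  -0.5]
at [0.7668 0.0011 0.3569] rot [ 3.141 -0.     0.172] t 27.9 | turn rz 0.02 shift [0.03 0.02 3.28]
1.81 TCP mixer x,z [164.2 274.1]
1.66 TCP mixer x,z [138.6 279.6]
1.51 TCP mixer x,z [112.4 281.2]
1.36 TCP mixer x,z [ 86.2 278.8]
1.21 TCP mixer x,z [ 60.7 272.6]
1.06 TCP mixer x,z [ 36.4 262.6]
0.91 TCP mixer x,z [ 13.9 249.1]
0.76 TCP mixer x,z [ -6.3 232.4]
0.61 TCP mixer x,z [-23.9 212.8]
0.46 TCP mixer x,z [-38.3 190.9]
0.31 TCP mixer x,z [-49.2 167. ]
0.16 TCP mixer x,z [-56.5 141.8]
0.01 TCP mixer x,z [-59.9 115.7]
```

Request:
{"method": "play_rows", "body": {"plan": [[[0, 0, 0.82], [0, 0, 0], 1], [[0, 0, 0.82], [0, 0, 0], 1], [[0, 0, 0.82], [0, 0, 0], 1], [[0, 0, 0.82], [0, 0, 0], 1], [[0, 0, 0], [0, 0, 0], 1], [[-0.6, 0, 0], [0, 0, 0], 1], [[-0.6, 0, -0.05], [0, 0, 0], 1], [[-0.6, 0, -0.05], [0, 0, 0], 1], [[-0.6, 0, -0.05], [0, 0, 0], 1], [[-0.6, 0, -0.05], [0, 0, 0], 1], [[-0.7, 0, -0.05], [0, 0, 0], 1], [[0, 0, 0], [0, 0, 0], 1]]}}

```text
clock: 29.4
position: [0.676, -0.0148, 0.2827]
tool_rot: [3.141, -0.002, 0.171]
force: [0.1, -1.2, -0.3]
grip_width: 0.0
finger_force: 0.0
```

Run:
```python
from h import *
s=bot.observe();print(W2M(s["position"]),s["position"][2],s["force"].round(1))
p=M2W(112.4,-55);go(p[0],p[1],.2812,YAW)
f=grab_frame("scene");save(f,"s2.png",(180,60,460,340),2)
```

```text
[111.93335166 -54.91521075] 0.2827150418574796 [ 0.1 -1.2 -0.3]
at [ 0.676  -0.0148  0.2827] rot [ 3.141e+00 -2.000e-03  1.710e-01] t 29.4 | turn rz 0.02 shift [0.02 0.   0.06]
```

View pics/s2.png

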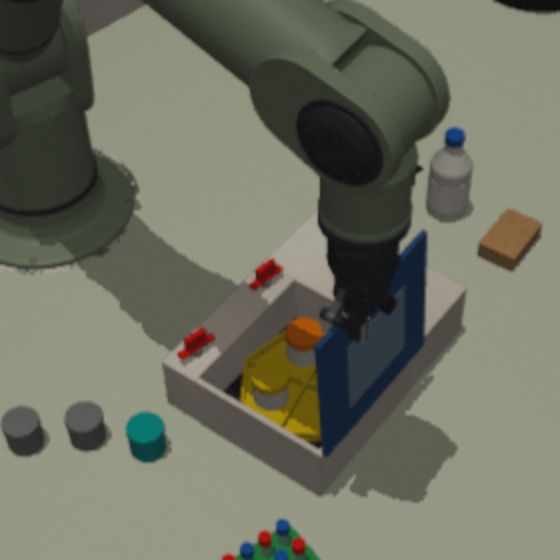

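The lid stands at about 90° with the fingers behind it (crop 355,320), so I go on along the arc.

Request:
{"method": "play_rows", "body": {"plan": [[[-0.52, 0, 0.08], [0, 0, 0], 1], [[-0.52, 0, 0.08], [0, 0, 0], 1], [[-0.51, 0, 0.12], [0, 0, 0], 1], [[-0.51, 0, 0.12], [0, 0, 0], 1], [[-0.49, 0, 0.2], [0, 0, 0], 1], [[-0.49, 0, 0.2], [0, 0, 0], 1], [[-0.45, 0, 0.27], [0, 0, 0], 1], [[-0.45, 0, 0.27], [0, 0, 0], 1], [[-0.4, 0, 0.33], [0, 0, 0], 1], [[-0.4, 0, 0.33], [0, 0, 0], 1], [[0, 0, 0], [0, 0, 0], 1]]}}

```text
clock: 30.82
position: [0.5585, -0.0349, 0.2301]
tool_rot: [3.142, 0.002, 0.172]
force: [0.2, 0.3, 0.9]
grip_width: 0.0
finger_force: 0.0
```

Run:
```python
from h import *
s=bot.observe();print(W2M(s["position"]),s["position"][2],s["force"].round(1))
p=M2W(-6.3,-55);go(p[0],p[1],.2324,YAW)
```

```text
[ -7.29238297 -55.07038476] 0.23014420087917567 [0.2 0.3 0.9]
at [ 0.5585 -0.0349  0.2301] rot [3.142e+00 2.000e-03 1.720e-01] t 30.8 | turn rz 0.02 shift [ 0.04 -0.   -0.09]
```

Request:
{"method": "play_rows", "body": {"plan": [[[-0.33, 0, 0.35], [0, 0, 0], 1], [[-0.35, 0, 0.38], [0, 0, 0], 1], [[-0.29, 0, 0.44], [0, 0, 0], 1], [[-0.29, 0, 0.44], [0, 0, 0], 1], [[-0.22, 0, 0.48], [0, 0, 0], 1], [[-0.22, 0, 0.48], [0, 0, 0], 1], [[-0.15, 0, 0.5], [0, 0, 0], 1], [[-0.15, 0, 0.5], [0, 0, 0], 1], [[-0.07, 0, 0.5], [0, 0, 0], 1], [[-0.07, 0, 0.35], [0, 0, 0], 1], [[0, 0, 0], [0, 0, 0], 1]]}}

```text
clock: 32.2
position: [0.5063, -0.0436, 0.1196]
tool_rot: [-3.141, 0.001, 0.172]
force: [-0.2, -0.2, 0.2]
grip_width: -0.0
finger_force: 0.0
```

Run:
```python
from h import *
s=bot.observe();print(W2M(s["position"]),s["position"][2],s["force"].round(1))
```

```text
[-60.18464771 -54.92886237] 0.11962458127582948 [-0.2 -0.2  0.2]
```

Request:
{"method": "play_rows", "body": {"plan": [[[0, 0, 0.12], [0, 0, 0], 1], [[0, 0, 0.12], [0, 0, 0], 1], [[0, 0, 0.1], [0, 0, 0], 1], [[0, 0, 0], [0, 0, 0], 1]]}}

```text
clock: 32.7
position: [0.5068, -0.0437, 0.1136]
tool_rot: [3.141, -0.001, 0.172]
force: [-14.5, 0.3, 45.5]
grip_width: -0.0001
finger_force: 22.8
```

Run:
```python
from h import *
s=bot.observe();print(W2M(s["position"]),s["position"][2],s["force"].round(1))
f=grab_frame("scene");w=cloud(f);m=W2M(w);z=w[...,2]
s=(m[...,0]>-95)&(m[...,0]<100)&(m[...,1]<105)&(m[...,1]>20)&(z>.07)&(z<.15)
q=np.c_[m[s],z[s]*1000];A=np.c_[q[:,:2],np.ones(len(q))];k=np.linalg.lstsq(A,q[:,2],rcond=None)[0];print(len(q),k,"hinge z",k@[104,0,1],"front z",k@[-100,0,1])
```

```text
[-59.69665328 -55.10374008] 0.1135570000565511 [-14.5   0.3  45.5]
1767 [ 1.36880565e-03 -3.04880765e-03  1.02309845e+02] hinge z 102.45220081284837 front z 102.17296446056282
```

Request:
{"method": "play_rows", "body": {"plan": [[[0, 0, -1], [0, 0, 0], 1], [[0, 0, -1], [0, 0, 0], 1], [[0, 0, -1], [0, 0, 0], 0.3], [[0, 0, 0], [0, 0, 0], 0.3]]}}

```text
clock: 33.25
position: [0.5075, -0.0438, 0.1883]
tool_rot: [3.141, -0.003, 0.172]
force: [-0.5, 0.4, -0.2]
grip_width: 0.0299
finger_force: 0.0
```

```bash
cat >> h.py <<'E'
def bars(f):
    w=cloud(f);m=W2M(w);hsv=cv2.cvtColor(f["pixels"],cv2.COLOR_RGB2HSV)
    red=((hsv[...,0]<8)|(hsv[...,0]>172))&(hsv[...,1]>120)&(w[...,2]>.098)&(w[...,2]<.14)
    for n,y in(("left",75),("right",-75)):
        q=m[red&(np.hypot(m[...,0]+122,m[...,1]-y)<34)]
        if len(q)<20: print(n,"few",len(q));continue
        u,s,vt=np.linalg.svd(q-q.mean(0));d=vt[0]*np.sign(vt[0][1]);  # angle clockwise from +y
        print(n,len(q),q.mean(0).round(1),"button rad",round(float(np.arctan2(d[0],d[1])),3),"len",np.ptp(q@d).round(0))
E
python3 - <<'E'
from h import *
bars(dict(np.load("top0.npz")));bars(dict(np.load("scene0.npz")));bars(grab_frame("top"));bars(grab_frame("scene"))
E
```

```text
left 83 [-122.4   73.4] button rad 0.16 len 51.0
right 88 [-123.   -73.8] button rad 0.242 len 51.0
left 113 [-120.1   70.5] button rad 0.224 len 54.0
right 131 [-120.4  -78.6] button rad 0.248 len 52.0
left 83 [-122.5   73.3] button rad 0.157 len 51.0
right few 0
left 24 [-117.5   84.3] button rad 0.156 len 34.0
right 133 [-120.6  -78.6] button rad 0.28 len 52.0
```

Request:
{"method": "play_rows", "body": {"plan": [[[0, 0, 0], [0, 0, -1], 0.3], [[0, 0, 0], [0, 0, -1], 0.3], [[0, 0, 0], [0, 0, -1], 0.3], [[0, 0, 0], [0, 0, -1], 0.3], [[0, 0, 0], [0, 0, -1], 0.3], [[0, 0, 0], [0, 0, -1], 0.3], [[0, 0, 0], [0, 0, -1], 0.3], [[0, 0, 0], [0, 0, -1], 0.3], [[0, 0, 0], [0, 0, -0.8], 0.3], [[-0.6, -1, 0], [0, 0, 0], 0.3], [[-0.6, -1, 0], [0, 0, 0], 0.3], [[0, 0, 0], [0, 0, 0], 0.3], [[0, 0, 0], [0, 0, 0], 0.3]]}}

```text
clock: 34.98
position: [0.4548, -0.0694, 0.1865]
tool_rot: [-3.142, -0.001, 1.492]
force: [0.1, 0.3, -0.5]
grip_width: 0.0302
finger_force: 0.0
```

Run:
```python
from h import *
p=M2W(-122,-75);go(p[0],p[1],.1255,YAW-.245+np.pi/2);print(p,bot.observe()["qpos"].round(2))
```

```text
at [ 0.4548 -0.0694  0.1865] rot [-3.142e+00 -1.000e-03  1.492e+00] t 35.0 | turn rz -0.02 shift [-0.19 -0.23  2.44]
[ 0.44871494 -0.07380831] [ 0.56  0.41 -0.68  2.05  0.36  0.79 -0.41]
```

Before going down I check the wing's position against the jaws with the wrist camera.

Request:
{"method": "play_rows", "body": {"plan": [[[-0.2, -0.22, 0.6], [0, 0, 0], 0.3], [[0, 0, 0], [0, 0, 0], 0.3], [[0, 0, 0], [0, 0, 0], 0.3]]}}

```text
clock: 35.35
position: [0.4492, -0.0737, 0.172]
tool_rot: [3.141, -0.001, 1.492]
force: [1.2, 0.0, 0.3]
grip_width: 0.0299
finger_force: 0.0
```

Run:
```python
from h import *
f=grab_frame("wrist");save(f,"w2.png");bars(f)
p=M2W(-122,-75);go(p[0],p[1],.1255,YAW-.245+np.pi/2)
```

```text
left 1119 [-125.7   55.7] button rad 0.433 len 22.0
right 1651 [-122.1  -68.8] button rad 0.245 len 55.0
at [ 0.4492 -0.0738  0.1721] rot [ 3.141 -0.     1.492] t 35.4 | turn rz -0.01 shift [-0.   -0.02  1.86]
```

View pics/w2.png

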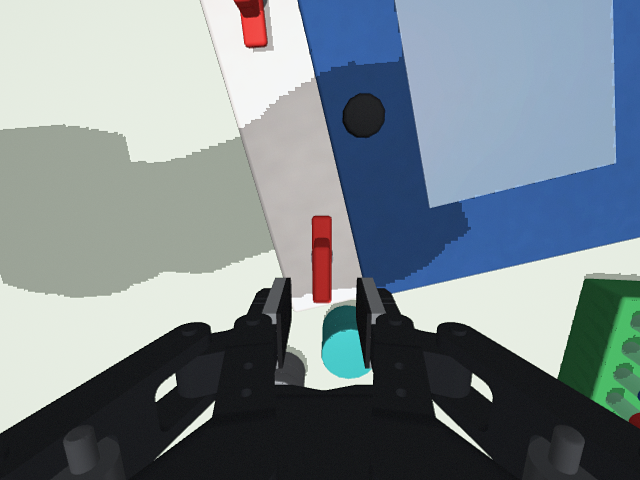

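The wing at (321,260) is aligned with the jaws, so I grip it and turn it clockwise.

Request:
{"method": "play_rows", "body": {"plan": [[[0, 0, 0.9], [0, 0, 0], 0.3], [[0, 0, 0.95], [0, 0, 0], 0.3], [[0, 0, 0], [0, 0, 0], 0.3], [[0, 0, 0], [0, 0, 0], 1], [[0, 0, 0], [0, 0, 0], 1], [[0, 0, 0], [0, 0, 0], 1], [[0, 0, 0], [0, 0, 1], 1], [[0, 0, 0], [0, 0, 1], 1], [[0, 0, 0], [0, 0, 1], 1], [[0, 0, 0], [0, 0, 1], 1], [[0, 0, 0], [0, 0, 1], 1], [[0, 0, 0], [0, 0, 1], 1], [[0, 0, 0], [0, 0, 1], 1], [[0, 0, 0], [0, 0, 1], 1], [[0, 0, 0], [0, 0, 0.9], 1], [[0, 0, 0], [0, 0, 0], 1]]}}

```text
clock: 37.4
position: [0.4483, -0.0742, 0.1266]
tool_rot: [3.141, 0.0, 0.155]
force: [-6.1, -1.2, 6.2]
grip_width: 0.0077
finger_force: 39.5
```

Run:
```python
from h import *
s=bot.observe();print(s["position"],s["tool_rot"],s["force"].round(1),s["moment"].round(2),s["grip_width"],s["finger_force"]);bars(grab_frame("scene"))
```

```text
[ 0.44830916 -0.07417815  0.12656322] [3.14135434e+00 1.29837186e-04 1.54562712e-01] [-6.1 -1.2  6.2] [-0.26  1.34 -0.08] 0.007741616725872786 39.53766703605652
left 116 [-120.2   70.4] button rad 0.207 len 55.0
right 51 [-108.4  -77.6] button rad 1.42 len 52.0
```

Now I open, lift, and go to the left wing (turn back first).

Request:
{"method": "play_rows", "body": {"plan": [[[0, 0, 0], [0, 0, 0], 0.3], [[0, 0, 0], [0, 0, 0], 0.3], [[0, 0, -1], [0, 0, 0], 0.3], [[0, 0, -1], [0, 0, 0], 0.3], [[0, 0, 0], [0, 0, -1], 0.3], [[0, 0, 0], [0, 0, -1], 0.3], [[0, 0, 0], [0, 0, -1], 0.3], [[0, 0, 0], [0, 0, -1], 0.3], [[0, 0, 0], [0, 0, -1], 0.3], [[0, 0, 0], [0, 0, -1], 0.3], [[0, 0, 0], [0, 0, -1], 0.3], [[0, 0, 0], [0, 0, -1], 0.3], [[0, 0, 0], [0, 0, -1], 0.3], [[0, 0, 0], [0, 0, -0.5], 0.3], [[0, 0, 0], [0, 0, 0], 0.3], [[0, 0, 0], [0, 0, 0], 0.3]]}}

```text
clock: 39.45
position: [0.4487, -0.0742, 0.1757]
tool_rot: [3.141, -0.0, 1.58]
force: [-0.1, -0.3, 0.4]
grip_width: 0.0302
finger_force: 0.0
```

Run:
```python
from h import *
bars(grab_frame("top"));f=grab_frame("wrist");bars(f)
p=M2W(-122,75);go(p[0],p[1],.172,YAW-.16+np.pi/2);print(p)
```

```text
left 84 [-122.3   73.6] button rad 0.163 len 51.0
right few 0
left 954 [-126.    55.2] button rad 0.421 len 21.0
right 2252 [-123.2  -73.2] button rad -1.552 len 56.0
at [ 0.4487 -0.0742  0.1757] rot [3.141 0.    1.581] t 39.5 | turn rz 0.01 shift [ 5.94 -0.95  0.15]
[0.42354477 0.07406482]
```

Request:
{"method": "play_rows", "body": {"plan": [[[0.99, -0.16, 0], [0, 0, 0], 0.3], [[0.99, -0.16, 0], [0, 0, 0], 0.3], [[0.99, -0.16, 0], [0, 0, 0], 0.3], [[0.99, -0.16, 0], [0, 0, 0], 0.3], [[0.99, -0.16, 0], [0, 0, 0], 0.3], [[0.99, -0.15, 0.15], [0, 0, 0], 0.3], [[0, 0, 0], [0, 0, 0], 0.3], [[0, 0, 0], [0, 0, 0], 0.3]]}}

```text
clock: 40.55
position: [0.4233, 0.0736, 0.1718]
tool_rot: [-3.142, 0.0, 1.581]
force: [0.4, -0.5, -0.4]
grip_width: 0.0295
finger_force: 0.0
```

Run:
```python
from h import *
f=grab_frame("wrist");bars(f)
p=M2W(-122,75);go(p[0],p[1],.1255,YAW-.16+np.pi/2);print(p)
```

```text
left 1683 [-122.5   80.8] button rad 0.175 len 55.0
right few 0
at [0.4233 0.0734 0.1718] rot [-3.142  0.     1.581] t 40.6 | turn rz 0.01 shift [0.03 0.01 1.85]
[0.42354477 0.07406482]
```

Request:
{"method": "play_rows", "body": {"plan": [[[0, 0, 0.9], [0, 0, 0], 0.3], [[0, 0, 0.95], [0, 0, 0], 0.3], [[0, 0, 0], [0, 0, 0], 0.3], [[0, 0, 0], [0, 0, 0], 1], [[0, 0, 0], [0, 0, 0], 1], [[0, 0, 0], [0, 0, 0], 1], [[0, 0, 0], [0, 0, 1], 1], [[0, 0, 0], [0, 0, 1], 1], [[0, 0, 0], [0, 0, 1], 1], [[0, 0, 0], [0, 0, 1], 1], [[0, 0, 0], [0, 0, 1], 1], [[0, 0, 0], [0, 0, 1], 1], [[0, 0, 0], [0, 0, 1], 1], [[0, 0, 0], [0, 0, 1], 1], [[0, 0, 0], [0, 0, 1], 1], [[0, 0, 0], [0, 0, 0.45], 1], [[0, 0, 0], [0, 0, 0], 1]]}}

```text
clock: 42.72
position: [0.4233, 0.0739, 0.1264]
tool_rot: [3.141, -0.001, 0.163]
force: [-2.7, -3.0, 8.5]
grip_width: 0.0076
finger_force: 41.1
```

Request:
{"method": "play_rows", "body": {"plan": [[[0, 0, 0], [0, 0, 0], 0.3], [[0, 0, 0], [0, 0, 0], 0.3], [[0, 0, -1], [0, 0, 0], 0.1], [[0, 0, -1], [0, 0, 0], 0.1], [[0, 0, 0], [0, 0, 0], 0.1]]}}

```text
clock: 43.35
position: [0.4241, 0.0742, 0.177]
tool_rot: [-3.141, -0.003, 0.164]
force: [-0.4, 0.5, -0.4]
grip_width: 0.0383
finger_force: 0.0
```

Run:
```python
from h import *
f=grab_frame("wrist");bars(f);bars(grab_frame("top"))
f=grab_frame("top");w=cloud(f);hsv=cv2.cvtColor(f["pixels"],cv2.COLOR_RGB2HSV);m=W2M(w)
b=(hsv[...,2]<60)&(w[...,2]>.125)&(w[...,2]<.16)&(np.hypot(m[...,0],m[...,1]-170)<60)
print("grip",b.sum(),w[b].mean(0),m[b].mean(0))
q=m[b].mean(0)-[0,170];print("crank",np.arctan2(-q[0],-q[1]),np.hypot(*q))
p=M2W(*(m[b].mean(0)));go(p[0],p[1],.19,YAW)
print(bot.observe()["qpos"].round(2))
```

```text
left 1568 [-116.9   74.6] button rad -1.557 len 55.0
right 3419 [-121.8  -72.4] button rad -1.539 len 55.0
left few 0
right 87 [-123.   -74.6] button rad -1.568 len 53.0
grip 35 [0.52551913 0.14375854 0.14146711] [ -9.77685365 126.59409856]
crank 0.22154524306385512 44.49336070768593
at [0.423  0.0739 0.1751] rot [-3.142  0.     0.164] t 43.5 | turn rz -0.03 shift [ 4.51 -2.07 -0.6 ]
[-0.09  0.33 -0.27  2.15  0.14  0.67 -1.86]
```

Request:
{"method": "play_rows", "body": {"plan": [[[0.7, -0.3, -0.5], [0, 0, 0], 0.1], [[1, -0.5, 0], [0, 0, 0], 0.1], [[1, -0.5, 0], [0, 0, 0], 0.1], [[1, -0.5, 0], [0, 0, 0], 0.1], [[0.83, -0.37, 0], [0, 0, 0], 0.1], [[0, 0, 0], [0, 0, 0], 0.1], [[0, 0, 0], [0, 0, 0], 0.1]]}}

```text
clock: 44.38
position: [0.5253, 0.1456, 0.1873]
tool_rot: [3.141, 0.002, 0.164]
force: [0.3, 0.4, 0.2]
grip_width: 0.0381
finger_force: 0.0
```

Run:
```python
from h import *
f=grab_frame("wrist");save(f,"w3.png")
p=M2W(-9.23,129);go(p[0],p[1],.128,YAW)
T=np.linspace(.2215,6.95,16);P=np.c_[-42*np.sin(T),170-42*np.cos(T)]
d=np.diff(P,axis=0);print((np.c_[d[:,0],-d[:,1]]/25).round(2).tolist())
```

```text
at [0.5253 0.1455 0.1876] rot [3.141e+00 1.000e-03 1.640e-01] t 44.4 | turn rz -0.03 shift [ 0.02 -0.03  2.38]
[[-0.67, -0.32], [-0.47, -0.58], [-0.17, -0.73], [0.16, -0.73], [0.46, -0.59], [0.67, -0.33], [0.75, -0.0], [0.67, 0.32], [0.47, 0.58], [0.17, 0.73], [-0.16, 0.73], [-0.46, 0.59], [-0.67, 0.33], [-0.75, 0.0], [-0.68, -0.32]]
```

View pics/w3.png

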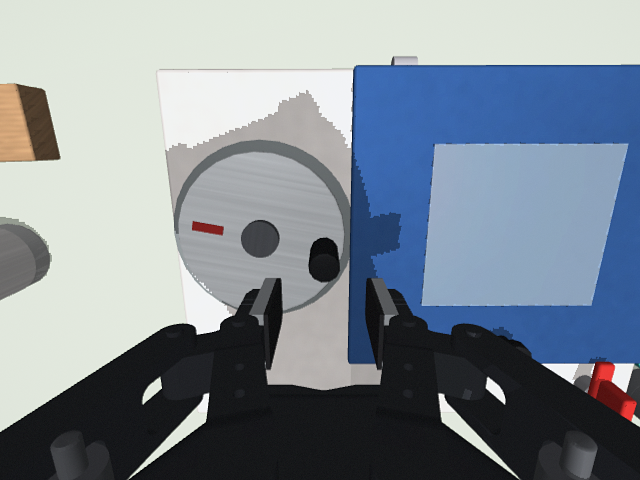

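The black handle at (323,260) lies between the jaws, so I go down, grip it and start winding.

Request:
{"method": "play_rows", "body": {"plan": [[[0, 0, 0.8], [0, 0, 0], 0.1], [[0, 0, 0.8], [0, 0, 0], 0.1], [[0, 0, 0.75], [0, 0, 0], 0.1], [[0, 0, 0], [0, 0, 0], 0.1], [[0, 0, 0], [0, 0, 0], 1], [[0, 0, 0], [0, 0, 0], 1], [[0, 0, 0], [0, 0, 0], 1], [[-0.67, -0.32, 0], [0, 0, 0], 1], [[-0.47, -0.58, 0], [0, 0, 0], 1], [[-0.17, -0.73, 0], [0, 0, 0], 1], [[0.16, -0.73, 0], [0, 0, 0], 1], [[0, 0, 0], [0, 0, 0], 1], [[0, 0, 0], [0, 0, 0], 1]]}}

```text
clock: 46.05
position: [0.4874, 0.2008, 0.1301]
tool_rot: [-3.14, -0.0, 0.165]
force: [-10.2, 5.5, 12.3]
grip_width: 0.0168
finger_force: 40.7
```

```bash
cat >> h.py <<'E'
def crank():
    s=bot.observe();q=W2M(s["position"])-[0,170];print("crank",round(float(np.arctan2(-q[0],-q[1])%(2*np.pi)),3),"r",np.hypot(*q).round(1),"pos",(q+[0,170]).round(1),"z",s["position"][2].round(4),"F",s["force"].round(1),"grip",s["grip_width"].round(4),s["finger_force"].round(1))
E
python3 -c "
from h import *
crank()"
```

```text
Traceback (most recent call last):
  File "h.py", line 49, in crank
    s=bot.observe();q=W2M(s["position"])-[0,170];print("crank",round(float(np.arctan2(-q[0],-q[1])%(2*np.pi)),3),"r",np.hypot(*q).round(1),"pos",(q+[0,170]).round(1),"z",s["position"][2].round(4),"F",s["force"].round(1),"grip",s["grip_width"].round(4),s["finger_force"].round(1))
                                                                                                                                                                                                                                   ^^^^^^^^^^^^^^^^^^^^^
AttributeError: 'float' object has no attribute 'round'
```

Request:
{"method": "play_rows", "body": {"plan": [[[0.46, -0.59, 0], [0, 0, 0], 1], [[0.67, -0.33, 0], [0, 0, 0], 1], [[0.75, 0, 0], [0, 0, 0], 1], [[0.67, 0.32, 0], [0, 0, 0], 1], [[0.47, 0.58, 0], [0, 0, 0], 1], [[0, 0, 0], [0, 0, 0], 1]]}}

```text
clock: 46.8
position: [0.5629, 0.2099, 0.1301]
tool_rot: [3.14, 0.001, 0.162]
force: [-7.6, -7.6, 15.2]
grip_width: 0.0167
finger_force: 41.6
```

```bash
sed -i 's/s\["grip_width"\].round(4),s\["finger_force"\].round(1)/s["grip_width"],s["finger_force"]/;s/s\["position"\]\[2\].round(4)/s["position"][2]/' h.py; python3 -c "
from h import *
crank()
print(-42*np.sin(.2215+9*.4486),170-42*np.cos(.2215+9*.4486))"
```

```text
crank 4.326 r 41.2 pos [ 38.2 185.5] z 0.13006454112593777 F [-7.6 -7.6 15.2] grip 0.016650225150347926 41.567087173461914
37.75480962357252 188.40038994934062
```

Request:
{"method": "play_rows", "body": {"plan": [[[0.17, 0.7, 0], [0, 0, 0], 1], [[-0.16, 0.73, 0], [0, 0, 0], 1], [[-0.46, 0.59, 0], [0, 0, 0], 1], [[-0.67, 0.33, 0], [0, 0, 0], 1], [[-0.7, 0, 0], [0, 0, 0], 1], [[0, 0, 0], [0, 0, 0], 1]]}}

```text
clock: 47.55
position: [0.5267, 0.1458, 0.1302]
tool_rot: [3.141, -0.0, 0.163]
force: [-1.6, -6.2, 8.8]
grip_width: 0.0165
finger_force: 41.1
```

```bash
python3 -c "
from h import *
crank()
print(-42*np.sin(6.95),170-42*np.cos(6.95))"
```

```text
crank 0.196 r 42.5 pos [ -8.3 128.4] z 0.13017874264511528 F [-1.6 -6.2  8.8] grip 0.016534127849491726 41.10292732715607
-25.976417382847007 136.99657987492623
```

Request:
{"method": "play_rows", "body": {"plan": [[[-0.37, -0.14, 0], [0, 0, 0], 1], [[-0.34, -0.2, 0], [0, 0, 0], 1], [[0, 0, 0], [0, 0, 0], 1], [[-0.1, -0.07, 0], [0, 0, 0], 1], [[0, 0, 0], [0, 0, 0], 1]]}}

```text
clock: 48.18
position: [0.5067, 0.1511, 0.1301]
tool_rot: [3.139, -0.002, 0.162]
force: [4.5, -16.0, 10.9]
grip_width: 0.0165
finger_force: 41.3
```

```bash
python3 -c "
from h import *
crank()"
```

```text
crank 0.688 r 42.7 pos [-27.1 137. ] z 0.13013785716368437 F [  4.5 -16.   10.9] grip 0.016474694822209125 41.33211135864258
```

Request:
{"method": "play_rows", "body": {"plan": [[[-0.1, -0.08, 0], [0, 0, 0], 1], [[0, 0, 0], [0, 0, 0], 1], [[0, 0, 0], [0, 0, 0], 1]]}}

```text
clock: 48.55
position: [0.5063, 0.1514, 0.1303]
tool_rot: [3.138, -0.005, 0.16]
force: [21.9, -22.4, 0.3]
grip_width: 0.0167
finger_force: 40.8
```

```bash
python3 -c "
from h import *
crank()"
```

```text
crank 0.699 r 42.7 pos [-27.5 137.3] z 0.13030429793761694 F [ 21.9 -22.4   0.3] grip 0.016650437989950903 40.76677858829498
```

The crank is hard against its stop: the force rose to 22 N and the position barely changed. I release it, lift away and check.

Request:
{"method": "play_rows", "body": {"plan": [[[0, 0, 0], [0, 0, 0], 0.1], [[0, 0, 0], [0, 0, 0], 0.1], [[0, 0, 0], [0, 0, 0], 0.1], [[0, 0, -1], [0, 0, 0], 0.1], [[0, 0, -1], [0, 0, 0], 0.1], [[0, 0, -1], [0, 0, 0], 0.1], [[0, 0, -1], [0, 0, 0], 0.1], [[-1, -1, -1], [0, 0, 0], 0.1], [[-1, -1, -1], [0, 0, 0], 0.1], [[-1, -1, -1], [0, 0, 0], 0.1], [[-1, -1, -1], [0, 0, 0], 0.1], [[-1, -1, -1], [0, 0, 0], 0.1], [[0, 0, 0], [0, 0, 0], 0.1], [[0, 0, 0], [0, 0, 0], 0.1]]}}

```text
clock: 50.3
position: [0.3591, 0.2579, 0.354]
tool_rot: [3.141, 0.0, 0.164]
force: [0.9, 0.1, -0.4]
grip_width: 0.038
finger_force: 0.0
```

Run:
```python
from h import *
f=grab_frame("top");g=grab_frame("scene");bars(f);bars(g)
w=cloud(f);hsv=cv2.cvtColor(f["pixels"],cv2.COLOR_RGB2HSV);m=W2M(w)
b=(hsv[...,2]<60)&(w[...,2]>.125)&(w[...,2]<.16)&(np.hypot(m[...,0],m[...,1]-170)<60)
q=m[b].mean(0)-[0,170];print("crank",np.arctan2(-q[0],-q[1])+2*np.pi,np.hypot(*q),b.sum())
w=cloud(g);m=W2M(w);z=w[...,2]
s=(m[...,0]>-95)&(m[...,0]<100)&(m[...,1]<105)&(m[...,1]>20)&(z>.07)&(z<.15)
q=np.c_[m[s],z[s]*1000];A=np.c_[q[:,:2],np.ones(len(q))];k=np.linalg.lstsq(A,q[:,2],rcond=None)[0];print("hinge z",k@[104,0,1],"front z",k@[-100,0,1])
save(g,"s3.png",(180,120,460,400),2)
```

```text
left 89 [-122.9   73.9] button rad -1.562 len 54.0
right 89 [-123.3  -74.6] button rad -1.555 len 54.0
left 115 [-119.7   71.5] button rad 1.562 len 53.0
right 125 [-119.9  -78. ] button rad 1.562 len 53.0
crank 6.95906772212091 44.497856451725255 35
hinge z 102.34720017026164 front z 102.69988394130587
```

View pics/s3.png

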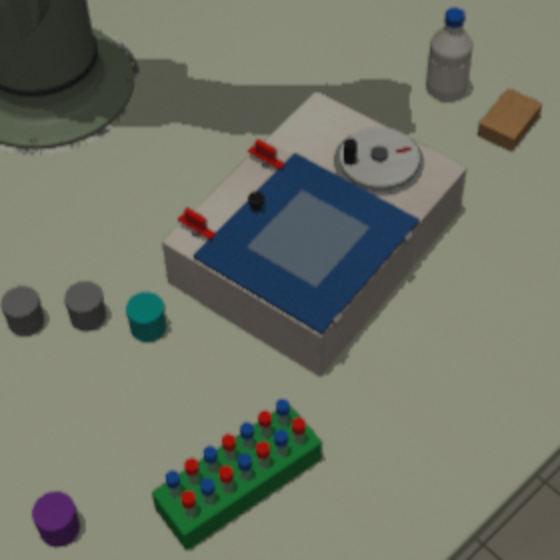

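The lid is shut, both turnbuttons (195,222 and 265,152) point across its edge, the crank is at its stop, and the bystanders are where they were.

```bash
python3 -c "
from h import *
print(bot.job_done())"
```

```text
the job is handed in; nothing more can be done
None
```

The job is handed in: the red, orange and yellow pots stand upright in the carrier wells (no green pot was there), the lid is shut, both turnbuttons hold it, and the crank is wound to its stop.

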